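# Swap three things on the bungalow shelf back to their own coasters

## Robot

A 7-joint arm with a two-finger parallel gripper is mounted at the origin on the work surface. World frame = base frame: x ahead of the robot, y to its left, z up, the work surface at z = 0. Lengths are in m, angles in rad, forces in N, time in s.
With the tool pointing down it reaches from about 0.4 to 0.85 m from the base axis. Payload 10.4 kg.
Tool frame: the origin (TCP) lies on the mounting face of the last link; the fingertips stand 173 mm ahead of it and the grasp point (between the pads) lies 155 mm ahead of it (manip.tip_extent is the distance from the TCP to the fingertips, in m); z points along the fingers, y is the line along which they close (so a half turn about z gives the same grasp; the last joint's range is limited). The gripper opens to 85 mm and grips with 20 to 120 N. Pads are 22 mm wide; open, the fingers measure 114 mm over their backs; the gripper's body (76 mm by 85 mm) begins 54 mm behind the grasp point. The pads swing forward as they close: fully open they stand 13 mm farther back than shut.
Start: joints at [1.272, 0.332, -0.065, 1.46, 0.022, 1.35, -0.088], TCP at [0.17, -0.601, 0.405] pointing down, gripper open.
Joint ranges: [-2.6, 2.6], [-0.5, 2.12], [-1.47, 1.34], [0.16, 2.42], [-1.27, 4.41], [0.06, 2.06], [-2.6, 2.6]. Speed limits (rad/s): [2.22, 2.22, 2.79, 2.79, 3.14, 3.14, 3.14].

## Interface

Orientations are given as a unit quaternion [x, y, z, w].
In Python, from workcell import manip gives the robot as it stands.
- The arm moves only by the tool move_arm, never from a script. Its argument "plan" is one flat list of numbers, 7 for each row, row after row: the turn, a rotation vector about the tool's x, y, z in rad, then the shift along the tool's x, y, z in m, then the finger opening in m, from 0 to 0.0854. In form: [ax, ay, az, dx, dy, dz, gripper, ax, ay, az, dx, dy, dz, gripper, ...]. A call has 1 to 12 rows; each row is the pose to reach, as a shift and turn from the pose commanded when the call began, along the tool's axes at that moment; what a row does not reach only later rows make up. A row lasts 1/8 s, in which the tool goes at most 62.5 mm and 10.7 degrees, less where a joint would pass 70% of its speed; a pose out of reach is approached as far as the arm can. A call with a gripper value outside its range is refused whole. The fingers move at their own pace and stop on an object; "squeeze" is the grip in N (left out, the last holds). Time passes only in rows, so rows that repeat a pose let the fingers close. It gives the time, the measured TCP pose, the force, the opening and the grip force at its end, in the units of the state.
- manip.get_obs(): the state, without advancing time (a new reading comes with each control period).
- manip.camera(name): name is "scene" or "top" or "wrist"; returns a dict with "color" (400x640x3 uint8, red, green, blue), "fx", "fy", "cx", "cy" (pixels), "dist" ([k1, k2, p1, p2, k3] as OpenCV has them; the pictures are not rectified), "cam_to_world" (4x4, takes a point from camera to world coordinates); the wrist camera has in their place "mount" (4x4, takes a point from camera to tool coordinates, whose origin is the TCP and whose axes are the flange's). Camera axes: x right, y down, z forward; pixel columns grow to the right and rows downward; lengths in m; the calibration is good to about 2 mm. A picture is of the moment at which its call begins: read the wrist's pose just before it. There is no depth.
- manip.hand_in(): hands the job in; it is judged then, once.
Trained networks look in a picture, given as the dict that the camera call returned (one of the last four; its "shot" number tells which), for a name from the list of things; names that differ only in an ending like _2 or _b are one class to them, and where a whole thing is asked for, a point or a joint stands for the part that bears it (a point fixed in the world has none). Each returns a list of dicts, best first, with "conf" (0 to 1); they miss things now and then, are a little off and sometimes report something else, mostly with a low value. They report only what shows in the picture. A call takes as long as a camera call. They do not tell look-alikes from the thing itself.
- manip.look_for(picture, label): "position" ([x, y, z] in m, in the coordinates of the camera as it stood for that picture, good to about 4 mm: the middle of the surface that is visible of it).
- manip.silhouettes(picture, label): "pixels" (400x640 bool, what is visible of it).
- manip.tip_of(picture, label): "position" ([x, y, z] in m, in the coordinates of the camera as it stood for that picture, good to about 4 mm: a listed point, or the origin of a listed thing).
The state is a dict: "clock": time; "joint_pos": joint angles; "joint_velocities": joint speeds; "tau": joint torques, N m; "position": TCP position; "ee_rot": TCP orientation; "ft_force": force on the tool from outside, world axes, zero at the start; "torque": the same for the moment, N m; "grip_width": opening from 0.0 (shut) to 1.0 (fully open); "grasp_force": force on a finger pad.
Only numpy, scipy, OpenCV 4.12 (cv2) and the standard library are available. Lean on these libraries where they do the work, as an engineer would, in place of code of your own. Each camera call takes 0.05 s, during which the arm holds its last target. There are 200 camera calls.

## Task

The steel tumbler, the white incense holder and the grey massage ball are each on another one's ring coaster: put the tumbler on the black coaster, the incense holder on the red one and the ball on the blue one, each centred on it, the tumbler and the holder standing upright and never tipped over. Use the free green coaster to park one of them on the way (let go of it there) and leave that coaster empty at the end; none of the three may ever touch down on the bare shelf. Leave the candle, the brass bowl and the balm tin where they are.

Things in the scene. Friction and masses are not known exactly. Their poses are not given: they have to be found in the camera images.
- tumbler: stainless steel tumbler with a black twist cap, upright round cylinder: steel body 62 mm across up to 100 mm (foot 58 mm), cap 56 mm across, 126 mm high (a low bar lying on the cap reaches 130 mm); about 0.3 kg. Origin: centre of its underside, z up along its axis. At the start it stands on the red coaster.
- holder: white ceramic incense holder, a squat drum 56 mm across with straight sides up to 34 mm, then a sloping shoulder with small dark holes to a flat top 44 mm above its foot; about 0.18 kg. Origin: centre of its underside, z up along its axis. At the start it stands on the blue coaster.
- ball_center (a point): centre of the grey hard plastic massage ball, a smooth sphere 62 mm across, about 0.15 kg; its centre is 35 mm above the shelf when it sits in the hole of a coaster. At the start it sits on the black coaster.
- ring_black: black lacquered ring coaster lying fixed on the shelf, the tumbler's home; flat ring 110 mm across, 8 mm thick, with a hole 30 mm across in the middle (a ball sits in the hole, flat-bottomed things stand over it). Origin: centre of its underside, at shelf height, z up; its top face is 8 mm above the origin.
- ring_red: red lacquered ring coaster lying fixed on the shelf, the incense holder's home; flat ring 110 mm across, 8 mm thick, with a hole 30 mm across in the middle (a ball sits in the hole, flat-bottomed things stand over it). Origin: centre of its underside, at shelf height, z up; its top face is 8 mm above the origin.
- ring_blue: blue lacquered ring coaster lying fixed on the shelf, the massage ball's home; flat ring 110 mm across, 8 mm thick, with a hole 30 mm across in the middle (a ball sits in the hole, flat-bottomed things stand over it). Origin: centre of its underside, at shelf height, z up; its top face is 8 mm above the origin.
- ring_green: green lacquered ring coaster lying fixed on the shelf, empty at the start and at the end, the parking place; flat ring 110 mm across, 8 mm thick, with a hole 30 mm across in the middle (a ball sits in the hole, flat-bottomed things stand over it). Origin: centre of its underside, at shelf height, z up; its top face is 8 mm above the origin.
- candle: candle in an amber glass jar, 64 mm across, 55 mm high, white wax with a wick; a bystander standing loose on the shelf. Origin: centre of its underside.
- bowl: small open brass singing bowl, 90 mm across the rim, 42 mm high; a bystander standing loose on the shelf. Origin: centre of its underside.
- tin: flat round aluminium balm tin with a yellow disc on the lid, 68 mm across, 30 mm high; a bystander standing loose on the shelf. Origin: centre of its underside.
Things that resemble listed ones, but are neither listed nor needed, are in the scene too. Leave any brown or pink look-alike of the holder alone.

How it is judged:
On the way:
1. one of the three things has been parked on the green coaster and let go (((horizontal distance between tumbler and ring_green below 0.02 m and height (world z) of tumbler between 0.005 and 0.011 m and angle between tumbler's own z axis and vertical below 0.1 rad and contact force between tumbler and the fingers below 0.1 N) or (horizontal distance between holder and ring_green below 0.02 m and height (world z) of holder between 0.005 and 0.011 m and angle between holder's own z axis and vertical below 0.1 rad and contact force between holder and the fingers below 0.1 N) or (horizontal distance between ball_center and ring_green below 0.02 m and height (world z) of ball_center between 0.0325 and 0.0385 m and contact force between ball and the fingers below 0.1 N))), for 0.2 s.
At the end, for the whole second after the job is handed in: the tumbler stands on the black coaster, the incense holder on the red one and the ball sits on the blue one, each within 15 mm of the coaster's centre, resting on it, the tumbler and holder upright within 0.1 rad, all at rest; so the green coaster is empty (horizontal distance between tumbler and ring_black below 0.015 m and height (world z) of tumbler between 0.005 and 0.011 m and angle between each of tumbler, holder's own z axis and vertical below 0.1 rad and linear speed of each of tumbler, holder, ball below 0.02 m/s and horizontal distance between holder and ring_red below 0.015 m and height (world z) of holder between 0.005 and 0.011 m and horizontal distance between ball_center and ring_blue below 0.015 m and height (world z) of ball_center between 0.0325 and 0.0385 m); the robot touches nothing.
It fails at once if the tumbler, the holder or the ball is on the bare shelf (height (world z) of any of tumbler, holder below 0.003 m or height (world z) of ball_center below 0.032 m).
It fails at once if the tumbler or the holder is tipped by more than 0.6 rad (angle between any of tumbler, holder's own z axis and vertical above 0.6 rad).
It fails at once if the candle, the bowl or the tin is moved by more than 20 mm (distance of any of candle, bowl, tin from where it was at the start of the episode above 0.02 m).
It also fails if it takes over 120 s, if anything falls off the work surface, if the arm or the gripper's body presses on something with over 40 N, if the wrist force passes 120 N, or if a joint passes its speed limit or range.

## Working session

There is one attempt and no reset: what is moved stays moved. The work goes in short steps, Python scripts to look and compute and a tool call to move; the robot and the scene stay as the last step left them, time stands still between calls to the robot, and variables do not carry over. Pictures are saved under pics/ and viewed, at most 14 in all, crops included, and the job is handed in when it is done.

Besides the shell and the picture viewer there is one more tool, called after "Request:" by a JSON object that holds its "method" and its "body", one argument or row to a line. move_arm: Moves the arm, as the interface text tells. Its arguments: {"type":"object","properties":{"plan":{"type":"array","items":{"type":"number"}},"squeeze":{"type":"number"}},"required":["plan"]}

```bash
mkdir -p pics; ls; cat > h.py <<'E'
import numpy as np,cv2
from workcell import manip
from scipy.spatial.transform import Rotation as R
def save(p,n): cv2.imwrite('pics/'+n+'.png',p['color'][:,:,::-1])
def c2w(p,obs=None):
    if 'cam_to_world' in p: return np.array(p['cam_to_world'])
    T=np.eye(4);T[:3,:3]=R.from_quat(obs['ee_rot']).as_matrix();T[:3,3]=obs['position']
    return T@np.array(p['mount'])
def ray(p,uv,z,T):
    K=np.array([[p['fx'],0,p['cx']],[0,p['fy'],p['cy']],[0,0,1]])
    n=cv2.undistortPoints(np.array([[uv]],float),K,np.array(p['dist']))[0,0]
    d=T[:3,:3]@np.array([n[0],n[1],1]);o=T[:3,3]
    return o+d*(z-o[2])/d[2]
def shot(cam):
    o=manip.get_obs();p=manip.camera(cam);return p,c2w(p,o)
NAMES=['tumbler','holder','ball_center','ring_black','ring_red','ring_blue','ring_green','candle','bowl','tin']
def find(p,T,names=NAMES):
    for n in names:
        for d in manip.tip_of(p,n)[:3]:
            q=T[:3,:3]@np.array(d['position'])+T[:3,3]
            print(n,round(d['conf'],2),q.round(3))
E
python3 - <<'E'
from h import *
o=manip.get_obs();print({k:np.round(v,3) for k,v in o.items()})
for c in ['top','scene']:
    p,T=shot(c);save(p,c+'0');print(c,T.round(2));find(p,T)
E
```

```text
pics
{'clock': np.float64(0.0), 'joint_pos': array([ 1.272,  0.333, -0.065,  1.461,  0.022,  1.35 , -0.088]), 'joint_velocities': array([ 0.001,  0.001, -0.002, -0.   , -0.001, -0.001,  0.   ]), 'tau': array([-1.0000e-03, -6.2544e+01,  4.9000e-02, -3.9160e+01,  1.6000e-02,
        1.0000e-02,  0.0000e+00]), 'position': array([ 0.17 , -0.601,  0.404]), 'ee_rot': array([ 0.991,  0.138, -0.   , -0.001]), 'ft_force': array([ 0.145, -0.819, -2.105]), 'torque': array([0.017, 0.023, 0.005]), 'grasp_force': np.float64(0.0), 'grip_width': np.float64(0.996)}
top [[-0.01 -0.99  0.17  0.42]
 [-1.    0.01 -0.    0.  ]
 [ 0.   -0.17 -0.99  1.  ]
 [ 0.    0.    0.    1.  ]]
tumbler 0.85 [0.484 0.285 0.008]
tumbler 0.39 [0.622 0.33  0.002]
holder 0.93 [0.743 0.04  0.004]
holder 0.91 [ 0.726 -0.078 -0.002]
ball_center 0.96 [ 0.459 -0.084  0.033]
ring_black 0.68 [ 0.461 -0.088 -0.003]
ring_black 0.66 [ 0.622 -0.104 -0.001]
ring_red 0.86 [ 0.479  0.281 -0.003]
ring_blue 0.84 [0.612 0.089 0.003]
ring_blue 0.32 [ 0.462 -0.085 -0.003]
ring_green 0.87 [ 0.621 -0.294  0.001]
candle 0.6 [ 0.622 -0.104 -0.004]
candle 0.22 [0.623 0.331 0.002]
bowl 0.79 [0.624 0.33  0.003]
tin 0.59 [ 0.469  0.088 -0.003]
scene [[-0.1   0.79 -0.6   1.21]
 [ 1.    0.08 -0.05  0.07]
 [ 0.01 -0.6  -0.8   0.88]
 [ 0.    0.    0.    1.  ]]
tumbler 0.78 [0.487 0.282 0.008]
holder 0.93 [0.615 0.085 0.008]
holder 0.87 [ 0.742  0.036 -0.001]
holder 0.78 [ 0.735 -0.076 -0.003]
ball_center 0.59 [ 0.456 -0.082  0.034]
ring_black 0.94 [ 0.453 -0.085  0.002]
ring_red 0.57 [ 0.48   0.281 -0.003]
ring_blue 0.68 [ 0.609  0.084 -0.002]
ring_green 0.62 [ 0.456 -0.082  0.036]
candle 0.65 [ 0.625 -0.107  0.001]
bowl 0.76 [ 0.62   0.327 -0.002]
tin 0.74 [ 0.466  0.089 -0.001]
```

View pics/top0.png

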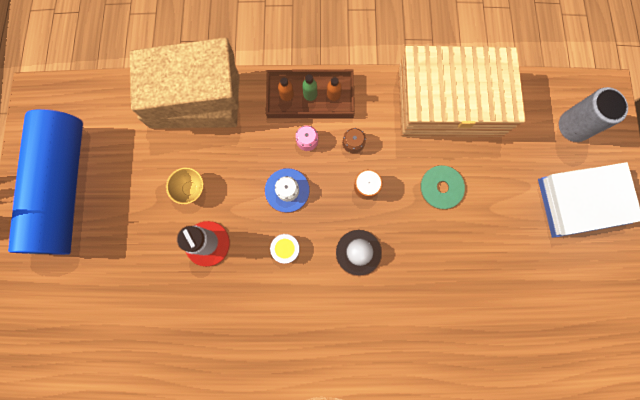

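View pics/scene0.png

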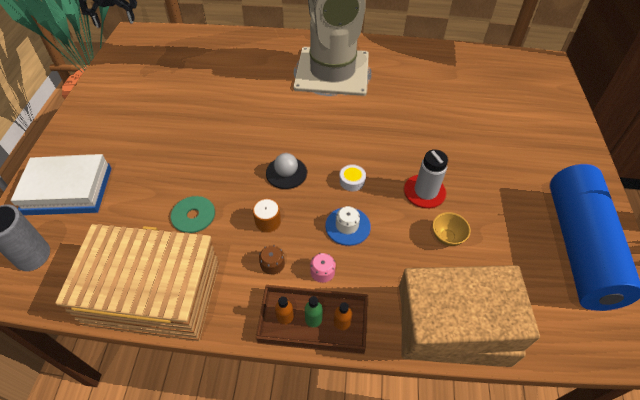

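The wide views agree: ball on black at (359,252), white holder on blue at (287,189), tumbler on red at about (208,243), green empty at (443,187). The candle (368,184), tin (285,248) and bowl (185,186) stand clear. I will park the ball first, turning the tool to line up with the world axes.

Request:
{"method": "move_arm", "body": {
  "plan": [0,0,0.277,0.417,-0.417,0.055,0.085,0,0,0.277,0.417,-0.417,0.055,0.085,0,0,0.277,0.417,-0.417,0.055,0.085,0,0,0.277,0.417,-0.417,0.055,0.085,0,0,0.277,0.417,-0.417,0.055,0.085,0,0,0.277,0.417,-0.417,0.055,0.085,0,0,0.277,0.417,-0.417,0.055,0.085,0,0,0.277,0.417,-0.417,0.055,0.085,0,0,0.277,0.417,-0.417,0.055,0.085,0,0,0.277,0.417,-0.417,0.055,0.085,0,0,0.277,0.417,-0.417,0.055,0.085,0,0,0.277,0.417,-0.417,0.055,0.085],
  "squeeze": 30
}}

```text
clock: 2.6
position: [0.4576, -0.0874, 0.3497]
ee_rot: [1.0, -0.001, -0.0, 0.0]
ft_force: [0.6, 0.4, 0.4]
grip_width: 0.995
grasp_force: 0.0
```

```bash
python3 - <<'E'
from h import *
print(manip.tip_extent)
o=manip.get_obs();print(o['clock'],o['position'].round(4),R.from_quat(o['ee_rot']).as_matrix().round(3).tolist())
p,T=shot('wrist');save(p,'w1');print(np.array(p['mount']).round(3));find(p,T,['ball_center','ring_black'])
E
```

```text
0.1734
2.6 [ 0.4576 -0.0874  0.3497] [[1.0, -0.002, -0.0], [-0.002, -1.0, -0.0], [-0.0, 0.0, -1.0]]
[[-0.    -0.956 -0.293  0.074]
 [ 1.    -0.     0.     0.001]
 [-0.    -0.293  0.956  0.032]
 [ 0.     0.     0.     1.   ]]
ball_center 0.62 [ 0.461 -0.084  0.031]
```

View pics/w1.png

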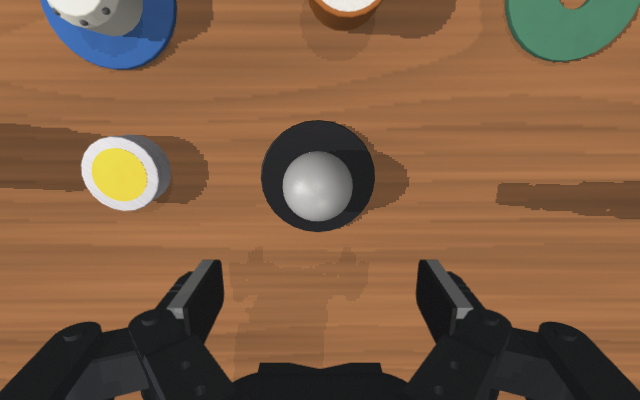

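The wrist view shows the ball at (317,187) in the middle of the black ring at (318,176), with nothing near the fingers.

```bash
python3 - <<'E'
from h import *
p,T=shot('wrist')
print(ray(p,(318,176),.008,T).round(4),ray(p,(317.5,186.5),.035,T).round(4))
E
```

```text
[ 0.4621 -0.0875  0.008 ] [ 0.4587 -0.0872  0.035 ]
```

Request:
{"method": "move_arm", "body": {
  "plan": [0,0,0,0.002,0,0.1,0.085,0,0,0,0.002,0,0.163,0.085,0,0,0,0.002,0,0.163,0.085,0,0,0,0.002,0,0.163,0.085,0,0,0,0.002,0,0.163,0.085,0,0,0,0.002,0,0.163,0.05,0,0,0,0.002,0,0.163,0.05,0,0,0,0.002,0,0.163,0.05,0,0,0,0.002,0,0.163,0.05,0,0,0,0.002,0,0.163,0.05,0,0,0,0.002,0,0.163,0.05],
  "squeeze": 30
}}

```text
clock: 4.18
position: [0.4608, -0.0863, 0.1885]
ee_rot: [1.0, -0.0, 0.002, 0.0]
ft_force: [-1.5, 1.1, 6.9]
grip_width: 0.709
grasp_force: 31.0
```

Request:
{"method": "move_arm", "body": {
  "plan": [0,0,0,0,0,-0.05,0.05,0,0,0,0,0,-0.11,0.05,0,0,0,0.16,0.208,-0.11,0.05,0,0,0,0.16,0.208,-0.11,0.05,0,0,0,0.16,0.208,-0.11,0.05,0,0,0,0.16,0.208,-0.11,0.05,0,0,0,0.16,0.208,-0.11,0.05,0,0,0,0.16,0.208,-0.11,0.05,0,0,0,0.16,0.208,-0.11,0.05,0,0,0,0.16,0.208,-0.11,0.05]
}}

```text
clock: 5.42
position: [0.6194, -0.2935, 0.2975]
ee_rot: [1.0, 0.0, 0.0, 0.0]
ft_force: [0.6, 0.5, -2.3]
grip_width: 0.704
grasp_force: 34.3
```

```bash
cat >> h.py <<'E'
def circ(p,T,label,z=.008):
    "ring centre from its silhouette: min-area ellipse of hull, ray to plane z"
    for d in manip.silhouettes(p,label)[:2]:
        m=d['pixels'].astype(np.uint8);c=max(cv2.findContours(m,0,1)[0],key=cv2.contourArea)
        h=cv2.convexHull(c)[:,0].astype(float)
        w=np.array([ray(p,u,z,T)[:2] for u in h])
        (x,y),r=cv2.minEnclosingCircle(w.astype(np.float32))
        print(label,round(d['conf'],2),'centre',round(x,4),round(y,4),'r',round(r,4),'px',h.mean(0).round(0))
E
python3 - <<'E'
from h import *
o=manip.get_obs();print(o['grip_width'],o['grasp_force'],o['position'])
p,T=shot('wrist');save(p,'w2');find(p,T,['ball_center','ring_green']);circ(p,T,'ring_green')
p,T=shot('top')
for n in ['ring_green','ring_blue','ring_red','ring_black']:circ(p,T,n)
E
```

```text
0.7035663639157551 34.32268738746643 [ 0.61940915 -0.29352547  0.29748346]
ball_center 0.66 [ 0.62  -0.297  0.14 ]
ring_green 0.91 [ 0.619 -0.301 -0.004]
ring_green 0.94 centre 0.6186 -0.2981 r 0.055 px [331. 176.]
ring_green 0.76 centre 0.6157 -0.2941 r 0.0558 px [439. 192.]
ring_blue 0.92 centre 0.6108 0.0868 r 0.0561 px [286. 190.]
ring_blue 0.66 centre 0.6334 -0.3392 r 0.0319 px [458. 181.]
ring_red 0.62 centre 0.4823 0.2792 r 0.0536 px [211. 246.]
ring_black 0.96 centre 0.4579 -0.084 r 0.0572 px [359. 252.]
```

View pics/w2.png

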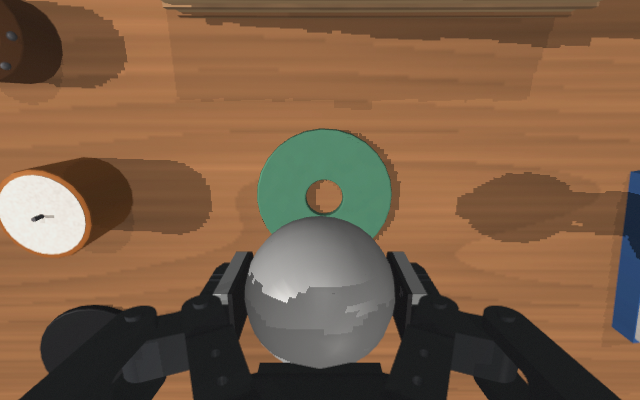

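The ball is held at (320,290) and the green hole is at (324,196), so I need only about 2–3 mm in y. Lowering and releasing.

Request:
{"method": "move_arm", "body": {
  "plan": [0,0,0,0,0.0025,0.05,0.05,0,0,0,0,0.0025,0.09,0.05,0,0,0,0,0.0025,0.105,0.05,0,0,0,0,0.0025,0.109,0.05,0,0,0,0,0.0025,0.109,0.05,0,0,0,0,0.0025,0.109,0.085,0,0,0,0,0.0025,0.109,0.085,0,0,0,0,0.0025,0.109,0.085,0,0,0,0,0.0025,0.109,0.085,0,0,0,0,0.0025,0.06,0.085,0,0,0,0,0.0025,0,0.085,0,0,0,0,0.0025,-0.06,0.085]
}}

```text
clock: 7.38
position: [0.6194, -0.2972, 0.3585]
ee_rot: [1.0, -0.001, -0.0, -0.0]
ft_force: [0.7, -0.7, -1.2]
grip_width: 0.993
grasp_force: 0.0
```

```bash
python3 - <<'E'
from h import *
o=manip.get_obs();print(o['grip_width'],o['position'],o['clock'])
p,T=shot('wrist');save(p,'w3');find(p,T,['ball_center','ring_green']);circ(p,T,'ring_green')
E
```

```text
0.9930067578998615 [ 0.61941434 -0.29718651  0.35853144] 7.375
ball_center 0.87 [ 0.619 -0.298  0.033]
ring_green 0.73 centre 0.6184 -0.2981 r 0.0546 px [319. 175.]
```

View pics/w3.png

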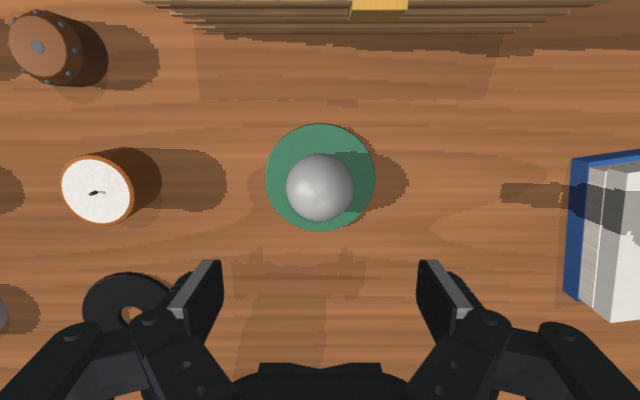

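Ball sits centred in green at (319,187) vs ring (319,177). Now over to the tumbler.

Request:
{"method": "move_arm", "body": {
  "plan": [0,0,0,-0.136,-0.58,-0.03,0.085,0,0,0,-0.136,-0.58,-0.03,0.085,0,0,0,-0.136,-0.58,-0.03,0.085,0,0,0,-0.136,-0.58,-0.03,0.085,0,0,0,-0.136,-0.58,-0.03,0.085,0,0,0,-0.136,-0.58,-0.03,0.085,0,0,0,-0.136,-0.58,-0.03,0.085,0,0,0,-0.136,-0.58,-0.03,0.085,0,0,0,-0.136,-0.58,-0.03,0.085,0,0,0,-0.136,-0.58,-0.03,0.085,0,0,0,-0.136,-0.58,-0.03,0.085,0,0,0,-0.136,-0.58,-0.03,0.085]
}}

```text
clock: 9.07
position: [0.4846, 0.2818, 0.3854]
ee_rot: [1.0, -0.001, -0.001, 0.001]
ft_force: [0.6, -0.5, 0.1]
grip_width: 0.998
grasp_force: 0.0
```

```bash
python3 - <<'E'
from h import *
o=manip.get_obs();print(o['joint_pos'].round(2),o['position'],o['clock'])
p,T=shot('wrist');save(p,'w4');find(p,T,['tumbler','ring_red']);circ(p,T,'ring_red')
E
```

```text
[ 0.05  0.29 -0.78  1.63  0.21  1.31 -2.34] [0.48464935 0.28184562 0.38540872] 9.075
tumbler 0.68 [0.484 0.28  0.009]
ring_red 0.91 centre 0.4823 0.2778 r 0.0551 px [323. 158.]
```

View pics/w4.png

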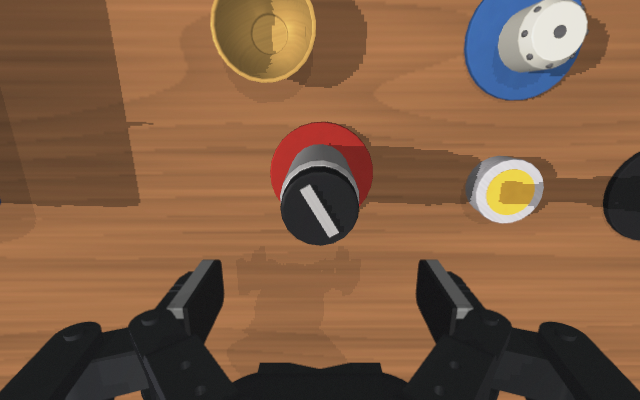

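Cap centred at (319,206), directly between the fingers; the red ring is centred near (322,170). Descending to grip the steel body high, keeping the palm clear of the cap.

Request:
{"method": "move_arm", "body": {
  "plan": [0,0,0,0,0,0.06,0.085,0,0,0,0,0,0.11,0.085,0,0,0,0,0,0.14,0.085,0,0,0,0,0,0.14,0.085,0,0,0,0,0,0.14,0.085,0,0,0,0,0,0.14,0.05,0,0,0,0,0,0.14,0.05,0,0,0,0,0,0.14,0.05,0,0,0,0,0,0.14,0.05,0,0,0,0,0,0.14,0.05,0,0,0,0,0,0.14,0.05],
  "squeeze": 45
}}

```text
clock: 10.65
position: [0.485, 0.2829, 0.2484]
ee_rot: [1.0, -0.001, 0.001, -0.0]
ft_force: [-1.0, -2.3, 6.9]
grip_width: 0.708
grasp_force: 47.8
```

Request:
{"method": "move_arm", "body": {
  "plan": [0,0,0,0,0,-0.04,0.05,0,0,0,0,0,-0.1,0.05,0,0,0,-0.024,0.05,-0.11,0.05,0,0,0,-0.024,0.11,-0.11,0.05,0,0,0,-0.024,0.17,-0.11,0.05,0,0,0,-0.024,0.23,-0.11,0.05,0,0,0,-0.024,0.29,-0.11,0.05,0,0,0,-0.024,0.34,-0.11,0.05,0,0,0,-0.024,0.369,-0.11,0.05,0,0,0,-0.024,0.369,-0.11,0.05,0,0,0,-0.024,0.369,-0.11,0.05,0,0,0,-0.024,0.369,-0.11,0.05]
}}

```text
clock: 12.15
position: [0.46, -0.0849, 0.3569]
ee_rot: [1.0, 0.0, 0.0, 0.0]
ft_force: [0.4, 0.4, -2.2]
grip_width: 0.71
grasp_force: 50.5
```

```bash
python3 - <<'E'
from h import *
o=manip.get_obs();print(o['position'],o['clock'],o['grip_width'])
p,T=shot('wrist');save(p,'w5');find(p,T,['tumbler','ring_black']);circ(p,T,'ring_black')
p,T=shot('scene');find(p,T,['tumbler','ring_black'])
p,T=shot('top');circ(p,T,'ring_red');save(p,'t5')
E
```

```text
[ 0.45998121 -0.08487206  0.35690997] 12.15 0.7101088501153713
tumbler 0.94 [ 0.46  -0.086  0.117]
ring_black 0.69 [ 0.459 -0.091 -0.001]
ring_black 0.57 centre 0.4611 -0.0865 r 0.0543 px [317. 160.]
tumbler 0.69 [ 0.462 -0.083  0.117]
tumbler 0.66 [0.615 0.082 0.007]
ring_red 0.56 centre 0.4819 0.2806 r 0.0556 px [207. 243.]
```

View pics/w5.png

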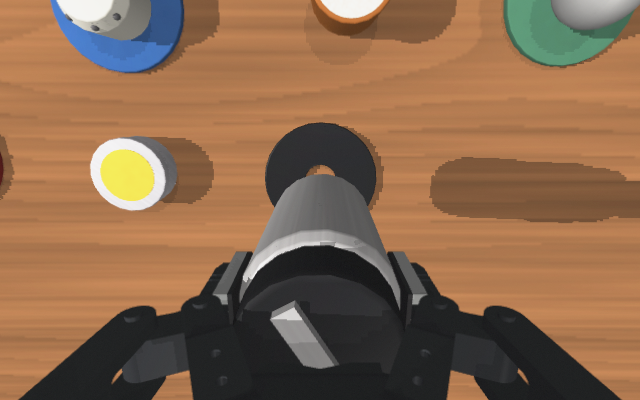

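Tumbler hangs upright over the black ring (hole at about (320,172)). Lowering slowly, releasing and rising.

Request:
{"method": "move_arm", "body": {
  "plan": [0,0,0,0.001,0.001,0.05,0.05,0,0,0,0.001,0.001,0.09,0.05,0,0,0,0.001,0.001,0.103,0.05,0,0,0,0.001,0.001,0.109,0.05,0,0,0,0.001,0.001,0.109,0.05,0,0,0,0.001,0.001,0.109,0.085,0,0,0,0.001,0.001,0.109,0.085,0,0,0,0.001,0.001,0.109,0.085,0,0,0,0.001,0.001,0.109,0.085,0,0,0,0.001,0.001,0.06,0.085,0,0,0,0.001,0.001,0,0.085,0,0,0,0.001,0.001,-0.03,0.085]
}}

```text
clock: 14.1
position: [0.4612, -0.0869, 0.3899]
ee_rot: [1.0, -0.001, 0.002, 0.001]
ft_force: [-0.6, -0.7, -0.6]
grip_width: 0.994
grasp_force: 0.0
```

```bash
python3 - <<'E'
from h import *
o=manip.get_obs();print(o['position'],o['clock'],o['grip_width'])
p,T=shot('wrist');save(p,'w6');find(p,T,['tumbler','ring_black']);circ(p,T,'ring_black')
p,T=shot('scene');find(p,T,['tumbler','holder','ring_blue'])
E
```

```text
[ 0.46122268 -0.08688611  0.38992053] 14.1 0.9939478797791551
tumbler 0.83 [ 0.461 -0.089  0.012]
ring_black 0.44 [0.611 0.081 0.008]
ring_black 0.67 centre 0.4593 -0.0868 r 0.0552 px [321. 158.]
tumbler 0.69 [ 0.463 -0.088  0.008]
holder 0.97 [0.743 0.036 0.   ]
holder 0.77 [ 0.737 -0.075  0.002]
holder 0.68 [0.615 0.085 0.01 ]
ring_blue 0.97 [ 0.608  0.086 -0.004]
```

View pics/w6.png

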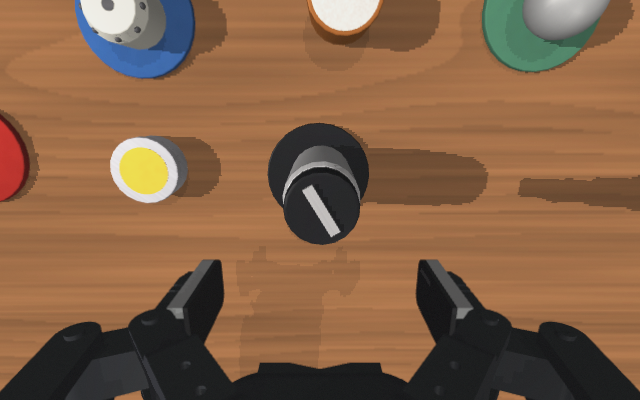

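Tumbler stands on black (cap (322,206), ring (318,172)). Next, the holder.

Request:
{"method": "move_arm", "body": {
  "plan": [0,0,0,0.152,-0.173,0,0.085,0,0,0,0.152,-0.173,0.06,0.085,0,0,0,0.152,-0.173,0.06,0.085,0,0,0,0.152,-0.173,0.06,0.085,0,0,0,0.152,-0.173,0.06,0.085,0,0,0,0.152,-0.173,0.06,0.085,0,0,0,0.152,-0.173,0.06,0.085]
}}

```text
clock: 15.38
position: [0.6129, 0.0844, 0.3272]
ee_rot: [1.0, -0.001, 0.0, 0.0]
ft_force: [-0.8, -0.7, 1.2]
grip_width: 0.993
grasp_force: 0.0
```

```bash
python3 - <<'E'
from h import *
o=manip.get_obs();print(o['position'],o['clock'],o['joint_pos'].round(2))
p,T=shot('wrist');save(p,'w7');find(p,T,['holder','ring_blue']);circ(p,T,'ring_blue')
E
```

```text
[0.61290799 0.0844028  0.32723822] 15.375 [ 0.28  0.44 -0.63  1.55  0.27  1.24 -1.97]
holder 0.97 [ 0.736  0.039 -0.001]
holder 0.94 [0.61  0.078 0.006]
holder 0.82 [ 0.735 -0.077  0.001]
ring_blue 0.76 centre 0.6128 0.0861 r 0.0546 px [317. 185.]
ring_blue 0.17 centre 0.4873 -0.0995 r 0.0467 px [507. 301.]
```

View pics/w7.png

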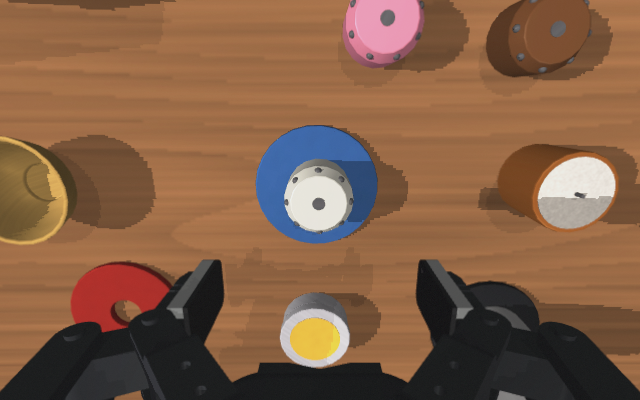

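```bash
python3 - <<'E'
from h import *
p,T=shot('wrist')
print(ray(p,(318.5,204),.052,T).round(4))
E
```

```text
[0.6107 0.0845 0.052 ]
```

Holder top hole at (318,204), i.e. (0.611, 0.0845): centred between the fingers.

Request:
{"method": "move_arm", "body": {
  "plan": [0,0,0,-0.002,0,0.06,0.085,0,0,0,-0.002,0,0.11,0.085,0,0,0,-0.002,0,0.142,0.085,0,0,0,-0.002,0,0.142,0.085,0,0,0,-0.002,0,0.142,0.085,0,0,0,-0.002,0,0.142,0.045,0,0,0,-0.002,0,0.142,0.045,0,0,0,-0.002,0,0.142,0.045,0,0,0,-0.002,0,0.142,0.045,0,0,0,-0.002,0,0.142,0.045,0,0,0,-0.002,0,0.142,0.045,0,0,0,-0.002,0,0.142,0.045],
  "squeeze": 40
}}

```text
clock: 17.12
position: [0.6117, 0.0858, 0.1865]
ee_rot: [1.0, -0.001, 0.001, 0.0]
ft_force: [-2.2, 0.1, 8.0]
grip_width: 0.641
grasp_force: 41.3
```

Request:
{"method": "move_arm", "body": {
  "plan": [0,0,0,0,0,-0.05,0.045,0,0,0,0,0,-0.11,0.045,0,0,0,-0.03,-0.045,-0.11,0.045,0,0,0,-0.06,-0.09,-0.11,0.045,0,0,0,-0.09,-0.135,-0.11,0.045,0,0,0,-0.115,-0.175,-0.11,0.045,0,0,0,-0.129,-0.195,-0.11,0.045,0,0,0,-0.129,-0.195,-0.11,0.045,0,0,0,-0.129,-0.195,-0.11,0.045,0,0,0,-0.129,-0.195,-0.11,0.045]
}}

```text
clock: 18.38
position: [0.4831, 0.2798, 0.2947]
ee_rot: [1.0, -0.002, 0.0, 0.0]
ft_force: [0.2, -0.2, -1.5]
grip_width: 0.64
grasp_force: 43.7
```

```bash
python3 - <<'E'
from h import *
o=manip.get_obs();print(o['position'],o['clock'],o['grip_width'])
p,T=shot('wrist');save(p,'w8');find(p,T,['holder','ring_red']);circ(p,T,'ring_red')
E
```

```text
[0.48309198 0.27977699 0.29466784] 18.375 0.6404475565314084
holder 0.83 [0.48  0.277 0.117]
ring_red 0.68 [0.485 0.281 0.002]
ring_red 0.75 centre 0.4829 0.2787 r 0.0548 px [315. 176.]
```

View pics/w8.png

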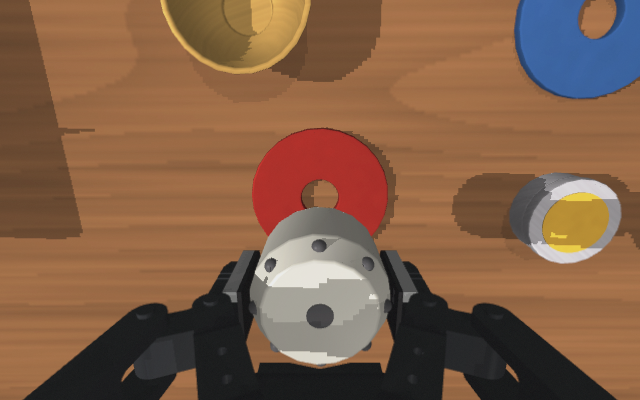

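Holder hangs upright at (320,290), red hole at (320,196) directly ahead; the position matches. Lowering and releasing.

Request:
{"method": "move_arm", "body": {
  "plan": [0,0,0,0,0.001,0.05,0.045,0,0,0,0,0.001,0.09,0.045,0,0,0,0,0.001,0.103,0.045,0,0,0,0,0.001,0.109,0.045,0,0,0,0,0.001,0.109,0.045,0,0,0,0,0.001,0.109,0.085,0,0,0,0,0.001,0.109,0.085,0,0,0,0,0.001,0.109,0.085,0,0,0,0,0.001,0.109,0.085,0,0,0,0,0.001,0.06,0.085,0,0,0,0,0.001,0,0.085,0,0,0,0,0.001,-0.06,0.085]
}}

```text
clock: 20.08
position: [0.4821, 0.2798, 0.3565]
ee_rot: [1.0, -0.0, -0.0, 0.0]
ft_force: [0.9, -0.0, -0.1]
grip_width: 0.999
grasp_force: 0.0
```

```bash
python3 - <<'E'
from h import *
o=manip.get_obs();print(o['position'],o['clock'],o['grip_width'])
p,T=shot('wrist');save(p,'w9');find(p,T,['holder','ring_red']);circ(p,T,'ring_red')
E
```

```text
[0.4820581  0.27976336 0.35646268] 20.075 0.9985743795891557
holder 0.58 [0.481 0.275 0.009]
ring_red 0.77 centre 0.4824 0.2781 r 0.0554 px [318. 172.]
```

View pics/w9.png

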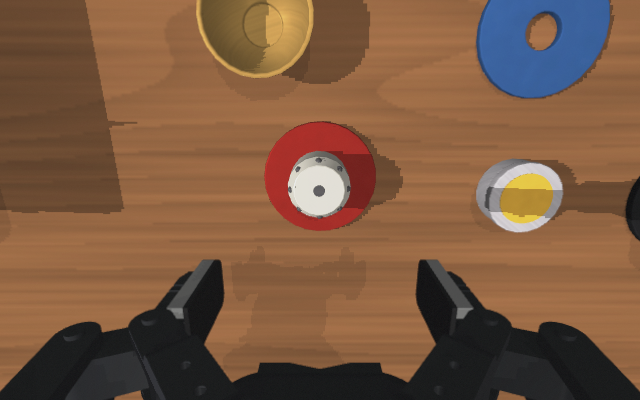

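Holder centred and upright on red ((319,190) on ring (320,176)). Back to the ball.

Request:
{"method": "move_arm", "body": {
  "plan": [0,0,0,0.137,0.577,0,0.085,0,0,0,0.137,0.577,0,0.085,0,0,0,0.137,0.577,0,0.085,0,0,0,0.137,0.577,0,0.085,0,0,0,0.137,0.577,0,0.085,0,0,0,0.137,0.577,0,0.085,0,0,0,0.137,0.577,0,0.085,0,0,0,0.137,0.577,0,0.085,0,0,0,0.137,0.577,0,0.085,0,0,0,0.137,0.577,0,0.085,0,0,0,0.137,0.577,0,0.085,0,0,0,0.137,0.577,0,0.085]
}}

```text
clock: 21.78
position: [0.6187, -0.2961, 0.3532]
ee_rot: [1.0, 0.0, -0.001, -0.001]
ft_force: [0.5, 0.3, -0.3]
grip_width: 0.997
grasp_force: 0.0
```

```bash
python3 - <<'E'
from h import *
o=manip.get_obs();print(o['position'],o['clock'],R.from_quat(o['ee_rot']).as_matrix().round(3)[0])
p,T=shot('wrist');find(p,T,['ball_center']);circ(p,T,'ring_green')
m=manip.silhouettes(p,'ball_center')[0]['pixels'];v,u=np.nonzero(m);print(u.mean(),v.mean(),ray(p,(u.mean(),v.mean()),.035,T))
E
```

```text
[ 0.6186579  -0.29610782  0.35322852] 21.775 [ 1.     0.    -0.002]
ball_center 0.8 [ 0.62  -0.298  0.034]
ring_green 0.72 centre 0.6186 -0.2983 r 0.0546 px [324. 177.]
321.07024467245463 186.84083136016838 [ 0.61802116 -0.2980516   0.035     ]
```

Request:
{"method": "move_arm", "body": {
  "plan": [0,0,0,0,0.002,0.06,0.085,0,0,0,0,0.002,0.12,0.085,0,0,0,0,0.002,0.168,0.085,0,0,0,0,0.002,0.168,0.085,0,0,0,0,0.002,0.168,0.085,0,0,0,0,0.002,0.168,0.05,0,0,0,0,0.002,0.168,0.05,0,0,0,0,0.002,0.168,0.05,0,0,0,0,0.002,0.168,0.05,0,0,0,0,0.002,0.168,0.05,0,0,0,0,0.002,0.168,0.05],
  "squeeze": 30
}}

```text
clock: 23.35
position: [0.6199, -0.2983, 0.1895]
ee_rot: [1.0, -0.0, 0.002, 0.0]
ft_force: [-0.6, 5.0, 6.6]
grip_width: 0.709
grasp_force: 31.3
```

Request:
{"method": "move_arm", "body": {
  "plan": [0,0,0,0,0,-0.05,0.05,0,0,0,0,0,-0.11,0.05,0,0,0,-0.007,-0.05,-0.11,0.05,0,0,0,-0.007,-0.11,-0.11,0.05,0,0,0,-0.007,-0.17,-0.11,0.05,0,0,0,-0.007,-0.23,-0.11,0.05,0,0,0,-0.007,-0.29,-0.11,0.05,0,0,0,-0.007,-0.35,-0.11,0.05,0,0,0,-0.007,-0.384,-0.11,0.05,0,0,0,-0.007,-0.384,-0.11,0.05,0,0,0,-0.007,-0.384,-0.11,0.05,0,0,0,-0.007,-0.384,-0.11,0.05]
}}

```text
clock: 24.85
position: [0.6124, 0.083, 0.297]
ee_rot: [1.0, -0.002, 0.0, 0.0]
ft_force: [0.1, -0.1, -2.2]
grip_width: 0.705
grasp_force: 34.0
```

```bash
python3 - <<'E'
from h import *
o=manip.get_obs();print(o['position'],o['clock'],o['grip_width'])
p,T=shot('wrist');save(p,'w10');find(p,T,['ball_center','ring_blue']);circ(p,T,'ring_blue')
E
```

```text
[0.61236004 0.0830378  0.29698172] 24.85 0.705446731993665
ball_center 0.93 [0.61  0.082 0.144]
ball_center 0.7 [0.611 0.087 0.001]
ball_center 0.35 [ 0.619 -0.109  0.004]
ring_blue 0.82 [ 0.614  0.087 -0.002]
ring_blue 0.93 centre 0.6129 0.0862 r 0.0545 px [315. 176.]
ring_blue 0.53 centre 0.4335 -0.1113 r 0.0088 px [522. 375.]
```

View pics/w10.png

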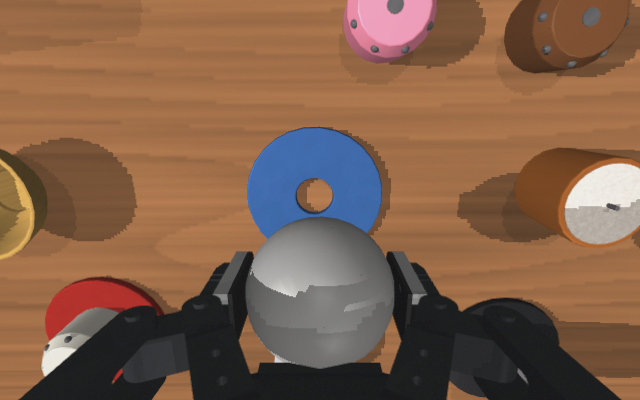

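The blue hole is at (315,195) and the ball at (320,290), so I shift +3 mm in y, lower and release.

Request:
{"method": "move_arm", "body": {
  "plan": [0,0,0,0,-0.003,0.05,0.05,0,0,0,0,-0.003,0.09,0.05,0,0,0,0,-0.003,0.104,0.05,0,0,0,0,-0.003,0.109,0.05,0,0,0,0,-0.003,0.109,0.05,0,0,0,0,-0.003,0.109,0.085,0,0,0,0,-0.003,0.109,0.085,0,0,0,0,-0.003,0.109,0.085,0,0,0,0,-0.003,0.109,0.085,0,0,0,0,-0.003,0.06,0.085,0,0,0,0,-0.003,0,0.085,0,0,0,0,-0.003,-0.06,0.085]
}}

```text
clock: 26.55
position: [0.6118, 0.0877, 0.3585]
ee_rot: [1.0, -0.001, -0.0, 0.0]
ft_force: [0.7, -0.9, -0.1]
grip_width: 0.998
grasp_force: 0.0
```

```bash
python3 - <<'E'
from h import *
o=manip.get_obs();print(o['position'],o['clock'],o['grip_width'])
p,T=shot('wrist');find(p,T,['ball_center']);circ(p,T,'ring_blue')
p,T=shot('scene');save(p,'s11');find(p,T)
E
```

```text
[0.61182106 0.08769841 0.35850832] 26.55 0.9976858479492114
ball_center 0.75 [0.612 0.09  0.033]
ring_blue 0.62 centre 0.6128 0.0864 r 0.0547 px [315. 173.]
tumbler 0.87 [ 0.463 -0.087  0.009]
holder 0.95 [0.741 0.037 0.003]
holder 0.72 [0.485 0.281 0.008]
holder 0.56 [ 0.734 -0.075 -0.001]
ball_center 0.76 [0.612 0.091 0.036]
ring_red 0.87 [ 0.481  0.281 -0.005]
ring_blue 0.7 [ 0.611  0.085 -0.002]
ring_green 0.95 [ 0.619 -0.296 -0.005]
ring_green 0.53 [0.612 0.092 0.036]
candle 0.73 [ 0.623 -0.109  0.003]
bowl 0.97 [0.619 0.327 0.   ]
tin 0.75 [0.466 0.089 0.001]
```

View pics/s11.png

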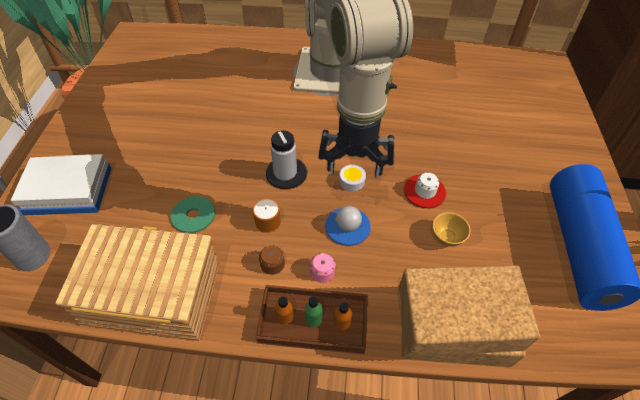

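Everything is in place: tumbler on black (285,160), holder on red (427,185), ball on blue (348,220), green empty (193,213), bystanders unmoved, and the gripper clear. Handing in.

```bash
python3 -c "
from workcell import manip
print(manip.hand_in())"
```

```text
the job is handed in; nothing more can be done
None
```

I handed the job in at about 27 s of robot time: the tumbler is on black, the holder on red and the ball on blue. The green coaster is empty after parking the ball there, and the candle, bowl and tin did not move; the hand-in returned no verdict.

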